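# Set a tipping wire-spool stand on its kickstand and hold it upright

## Task

The wire-spool stand on the jeweller's bench has tipped back onto its rest, and offcuts lie on its foot plate where the kickstand has to land. Take the scraper block and scrape all four offcuts off the plate onto the bench (keep the fingers off them), stand the scraper back on the bench clear of the plate, and flip the kickstand down past its centre to its stop while the stand still leans. Then take the stand by its top bar, bring it upright and finish still holding it there, because it tips back if let go; leave the other things on the bench alone.

Things in the scene. Friction and masses are not known exactly. Their poses are not given: they have to be found in the camera images.
- plate: fixed dark steel foot plate, 14 mm thick, spanning x -150 to 100, y -90 to 90 mm. Origin on the bench below the tipping hinge; x away from the robot (turned up to 0.3 rad), y along the hinge (+y left), z up. Hinge lugs 44 mm high at x -15 to 15, y +-44 to 54; rest block 66 mm high at x 26 to 58, y +-25. The offcuts lie in front of the hinge, x -115 to -66, y -65 to 45
- tip_hinge (a point): centre of the frame's tipping hinge, 30 mm above the plate's origin; its axes are the frame's (equal to the plate's when upright): y along the hinge, z up the frame to the top bar, x the way it tips
- frame (a joint): tip angle of the grey frame (84 wide in y, 12 thick, 170 mm high, top bar above; hub with a 90 mm copper-wire spool on its +x side; 0.85 kg): 0 upright, positive tipped to the plate's +x, away from the robot. Starts on its rest at 0.40 rad; its weight pulls it back there with 1 to 4 N at the top bar. With the kickstand down its foot meets the plate at 0; otherwise the frame can go to -0.2
- grip_bar (a point): centre of the frame's round top bar: 15 mm thick, 50 mm long along the frame's y, between round uprights 12 mm thick at y +-36 mm; 235 mm from the hinge up the frame's z; about 58 mm free below it
- kickstand (a joint): kickstand angle about the frame's x axis through point pivot: 0 folded (start; points to +y, the left, and 25 degrees up), growing as the leg swings outward and down (turn about the frame's -x); 2.15 down at its stop, 8 degrees past straight down. A spring holds it at either end: past centre at about 0.9 rad it snaps down by itself. Needs about 2 N at the foot
- pivot (a point): kickstand pivot on the robot side of the frame, 12 mm before the frame's mid-plane, 115 mm up the frame from the hinge; axes turn with the kickstand. A thin spring strut (10 mm) crosses in front of it, within 45 mm of it and 30 mm of the frame
- foot (a point): centre of the kickstand's rubber foot, an 18 mm ball at the end of a round steel leg 12 mm thick. It lies 123 mm from the pivot across its axis and 75 mm towards the frame's -x (robot side); the leg runs straight to it from a bend 40 mm out, 14 mm to -x. Stand upright and kickstand down, it stands on the plate at x -87, y -17 mm
- scraper: scraper block, wood with a steel sole, 110 (x) x 28 (y) x 64 mm high, 0.16 kg, standing on the bench to the right of the stand; origin at the centre of its underside, x along its length; held across its 28 mm
- chip0: metal offcut, about 11 to 15 x 15 to 22 mm, 6 mm thick, lying on the plate in front of the hinge; origin at the centre of its underside
- chip1: metal offcut, about 11 to 15 x 15 to 22 mm, 6 mm thick, lying on the plate in front of the hinge; origin at the centre of its underside
- chip2: metal offcut, about 11 to 15 x 15 to 22 mm, 6 mm thick, lying on the plate in front of the hinge; origin at the centre of its underside
- chip3: metal offcut, about 11 to 15 x 15 to 22 mm, 6 mm thick, lying on the plate in front of the hinge; origin at the centre of its underside
- hammer: bystander, hammer with a light wooden handle lying to the left of the stand, 260 mm long, head 88 mm wide, 26 mm high; origin at its underside
- raw_hammer: bystander, cross hammer lying at the right, wooden handle, steel head 85 mm wide, 25 mm high, 235 mm long; origin at its underside
- cup: bystander, clear cup 84 mm wide, 115 mm high, at the left, beyond the hammer; origin at its underside
- paste_jar: bystander, small amber jar 48 mm wide, 45 mm high, at the right beyond the scraper; origin at its underside
- mandrel: bystander, long square steel mandrel with thicker handle, 290 mm long, 20 mm high, lying across behind the stand; origin at its underside
- punch: bystander, steel punch 70 x 9 x 9 mm lying behind the stand to the right; origin at its underside
Things that resemble listed ones, but are neither listed nor needed, are in the scene too. What is shaped like the scraper but blue or yellow is not meant.

How it is judged:
By the outcome, as a careful person would: the job done as asked, in the order asked, and still so for the second after the job is handed in, while the arm keeps its last pose, push and grip.
It also fails if it takes over 72 s, if anything falls off the work surface, if the arm or the gripper's body presses on something with over 40 N, if the wrist force passes 120 N, or if a joint passes its speed limit or range.

## Robot

A 6-joint arm with a two-finger parallel gripper is mounted at the origin on the work surface. World frame = base frame: x ahead of the robot, y to its left, z up, the work surface at z = 0. Lengths are in m, angles in degrees, forces in N, time in s.
With the tool pointing down it reaches from about 0.3 to 0.75 m from the base axis. Payload 8.5 kg.
Tool frame: the origin (TCP) lies midway between the tips of the shut fingers; the grasp point (between the pads) lies 19 mm behind it; z points along the fingers, y is the line along which they close (so a half turn about z gives the same grasp; the last joint's range is limited). The gripper opens to 85 mm and grips with 20 to 120 N. Pads are 22 mm wide; open, the fingers measure 114 mm over their backs; the gripper's body (76 mm by 85 mm) begins 54 mm behind the grasp point. The pads swing forward as they close: fully open they stand 13 mm farther back than shut.
Start: joints at [56.476, 21.807, 74.336, -0, 83.858, -12.336], TCP at [0.199, 0.513, 0.231] pointing down, gripper open.
Joint ranges: [-178.18, 178.18], [-50.72, 133.34], [12.68, 142.11], [-81.47, 261.47], [9.98, 163.14], [-165.26, 165.26]. Speed limits (degrees/s): [136.94, 136.94, 180, 180, 180, 180].

## Interface

Orientations are given as a 3x3 rotation matrix whose columns are the frame's x, y, z axes.
In Python, from rig import env, viewer, recognise, pinpoint gives the robot as it stands.
- The arm moves only by the tool move_arm, never from a script. Its argument "plan" is text: rows parted by semicolons, each of 7 numbers parted by spaces: the shift along the tool's x, y, z in m, then the turn, a rotation vector about the tool's x, y, z in rad, then the finger opening in m, from 0 to 0.0854. A call has 1 to 12 rows; each row shifts and turns the commanded pose from where the row before left it, along the tool's axes as they then stand; what a row does not reach is not made up. A row lasts 1/8 s, in which the tool goes at most 62.5 mm and 10.7 degrees, less where a joint would pass 70% of its speed; a pose out of reach is approached as far as the arm can. A call is refused whole if a number of a shift passes 0.0625 or a number of a turn 0.188, either way. A call with a gripper value outside its range is refused whole. The fingers move at their own pace and stop on an object; "grip_force" is the grip in N (left out, the last holds). Time passes only in rows, so rows that do not move let the fingers close. It gives the time, the measured TCP pose, the force, the opening and the grip force at its end, in the units of the state.
- env.observe(): the state, without advancing time (a new reading comes with each control period).
- viewer.get_image(name): name is "scene" or "top" or "wrist"; returns (picture, depth): 400x640x3 uint8, red, green, blue; 400x640 float32, m along the optical axis (not along the pixel's ray), 0 where there is no reading.
- viewer.calibration(name): a dict with "fx", "fy", "cx", "cy" (pixels), "R" (3x3) and "t" (3): a world point X has camera coordinates R X + t. Camera axes: x right, y down, z forward; pixel columns grow to the right and rows downward; lengths in m; the calibration is good to about 2 mm. A picture is of the moment at which its call begins: read the wrist's pose just before it. calibration takes no time and is no camera call; for the wrist camera it gives the pose at the moment of the call.
- env.close_job(): hands the job in; it is judged then, once.
Trained networks look in the newest picture that a camera, given by its name, has taken for a name from the list of things; names that differ only in an ending like _2 or _b are one class to them, and where a whole thing is asked for, a point or a joint stands for the part that bears it (a point fixed in the world has none). Each returns a list of dicts, best first, with "conf" (0 to 1); they miss things now and then, are a little off and sometimes report something else, mostly with a low value. They report only what shows in the picture. A call takes as long as a camera call. They do not tell look-alikes from the thing itself.
- recognise(camera, name): "extent" ([centre column, centre row, width, height] in pixels, round what is visible of it).
- pinpoint(camera, name): "pixel" ([column, row] in pixels: a listed point, or the origin of a listed thing).
The state is a dict: "time_s": time; "q": joint angles; "qvel": joint speeds; "joint_efforts": joint torques, N m; "position": TCP position; "tool_rot": TCP orientation; "ft_force": force on the tool from outside, world axes, zero at the start; "wrist_torque": the same for the moment, N m; "grip_width": finger opening in m; "gripper_force": force on a finger pad.
Only numpy, scipy, OpenCV 4.12 (cv2) and the standard library are available. Lean on these libraries where they do the work, as an engineer would, in place of code of your own. Each camera call takes 0.05 s, during which the arm holds its last target. There are 200 camera calls.

## Working session

There is one attempt and no reset: what is moved stays moved. The work goes in short steps, Python scripts to look and compute and a tool call to move; the robot and the scene stay as the last step left them, time stands still between calls to the robot, and variables do not carry over. Pictures are saved under pics/ and viewed, at most 10 in all, crops included, and the job is handed in when it is done.

Besides the shell and the picture viewer there is one more tool, called after "Request:" as name(argument=value, ...) on one line, values as JSON. move_arm: Moves the arm, as the interface text tells. Its arguments: {"type":"object","properties":{"plan":{"type":"string"},"grip_force":{"type":"number"}},"required":["plan"]}

```bash
ls; mkdir -p pics; cat > h.py <<'E'
import numpy as np, cv2
from rig import env, viewer, recognise, pinpoint
def shot(cam,save=None):
    c=viewer.calibration(cam); im,d=viewer.get_image(cam)
    if save: cv2.imwrite('pics/'+save,im[:,:,::-1])
    return c,im,d
def ray(c,u,v,depth=1.0):
    p=np.array([(u-c['cx'])/c['fx'],(v-c['cy'])/c['fy'],1.])*depth
    return np.array(c['R']).T@(p-np.array(c['t']))
def onz(c,u,v,z):
    o=ray(c,u,v,0); e=ray(c,u,v,1); s=(z-o[2])/(e[2]-o[2]); return o+s*(e-o)
def cloud(c,d):
    v,u=np.mgrid[:d.shape[0],:d.shape[1]]
    p=np.stack([(u-c['cx'])/c['fx']*d,(v-c['cy'])/c['fy']*d,d],-1)
    return (p-np.array(c['t']))@np.array(c['R'])
E
python3 - <<'E'
from h import *
np.set_printoptions(precision=4,suppress=True)
for cam in('scene','top'):
    c,im,d=shot(cam,cam+'0.png'); P=cloud(c,d)
    print(cam,ray(c,320,200,0),c['fx'])
    for n in ['plate','tip_hinge','grip_bar','pivot','foot','scraper','chip0']:
        for r in pinpoint(cam,n)[:5]:
            u,v=map(int,np.round(r['pixel'])); 
            if 0<=u<640 and 0<=v<400: print(n,np.round(r['pixel']),round(r['conf'],2),P[v,u])
    np.save(cam+'P.npy',P)
print(env.observe()['time_s'])
E
```

```text
pics
scene [1.1285 0.1095 1.0858] 393.9096866805226
plate [312. 235.] 0.58 [ 0.6732 -0.003   0.1749]
tip_hinge [312. 234.] 0.76 [ 0.6711 -0.0034  0.1764]
tip_hinge [327. 211.] 0.41 [0.5015 0.0044 0.0177]
grip_bar [298. 224.] 0.65 [ 0.69   -0.0332  0.2514]
grip_bar [327. 213.] 0.48 [0.5092 0.006  0.0186]
pivot [308. 225.] 0.49 [ 0.6884 -0.0088  0.2534]
pivot [210. 251.] 0.42 [ 0.7157 -0.3013  0.0245]
pivot [313. 237.] 0.29 [ 0.6694 -0.0013  0.157 ]
foot [356. 207.] 0.56 [0.5953 0.0948 0.2256]
scraper [293. 164.] 0.89 [ 0.3393 -0.1489  0.0092]
scraper [247. 188.] 0.88 [ 0.4883 -0.26    0.0404]
scraper [251. 155.] 0.86 [ 0.3412 -0.2971  0.0186]
chip0 [326. 210.] 0.46 [0.5002 0.0009 0.0204]
chip0 [307. 201.] 0.44 [ 0.4802 -0.0655  0.0191]
chip0 [337. 214.] 0.4 [0.6068 0.0491 0.1917]
top [0.4203 0.012  1.8832] 512.8282273607133
plate [320. 196.] 0.66 [ 0.5904 -0.0302  0.0357]
tip_hinge [322. 196.] 0.72 [ 0.59   -0.0373  0.0412]
grip_bar [324. 161.] 0.93 [ 0.6839 -0.0367  0.2511]
grip_bar [356. 146.] 0.24 [ 0.7807 -0.1617  0.0123]
pivot [321. 183.] 0.74 [ 0.6246 -0.0305  0.148 ]
foot [284. 192.] 0.66 [0.5845 0.0912 0.2224]
scraper [385. 230.] 0.68 [ 0.4704 -0.2633  0.0561]
scraper [354. 265.] 0.67 [ 0.3428 -0.1586 -0.0012]
chip0 [331. 228.] 0.35 [ 0.476  -0.0722  0.0164]
0.8
```

```bash
python3 - <<'E'
import cv2,numpy as np
a=cv2.imread('pics/scene0.png')[110:310,180:440];b=cv2.imread('pics/top0.png')[110:310,230:440]
cv2.imwrite('pics/s0.png',cv2.resize(a,None,fx=3,fy=3,interpolation=2)[:600]);cv2.imwrite('pics/t0.png',cv2.resize(b,None,fx=3,fy=3,interpolation=2))
E
```

```text
(no output)
```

View pics/s0.png

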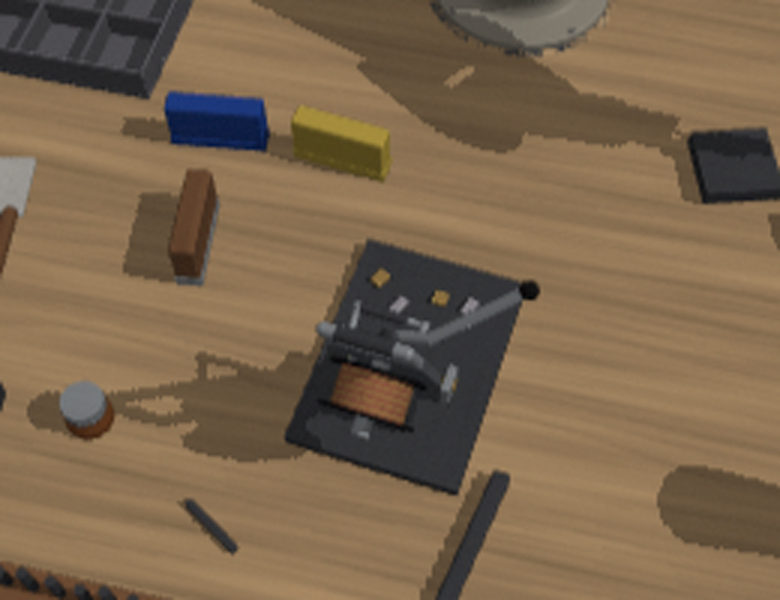

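View pics/t0.png

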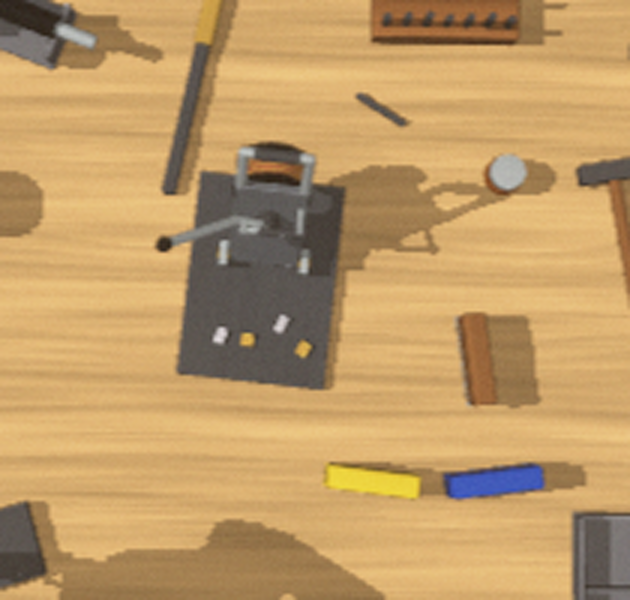

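```bash
cat >> h.py <<'E'
np.set_printoptions(precision=4,suppress=True)
def fitplate(P,im,T0=(0.585,-0.035,-0.1)):
    "fit plate pose by maximising overlap of dark/low points in front half; returns x,y,yaw"
    from scipy.optimize import minimize
    z=P[...,2]; br=im.max(-1)
    m=(np.abs(z-.014)<.012)&(br<95)&(np.hypot(P[...,0]-.58,P[...,1]+.03)<.22)
    m=cv2.morphologyEx(m.astype(np.uint8),cv2.MORPH_OPEN,np.ones((3,3)))
    n,l,s,_=cv2.connectedComponentsWithStats(m); k=1+np.argmax(s[1:,4]); m=l==k
    h=cv2.convexHull((P[m][:,:2]*1000).astype(np.float32))
    return cv2.minAreaRect(h),m
E
python3 - <<'E'
from h import *
for cam in('scene','top'):
    im=cv2.imread(f'pics/{cam}0.png')[:,:,::-1];P=np.load(cam+'P.npy')
    r,m=fitplate(P,im);print(cam,'plate',r,m.sum())
    hsv=cv2.cvtColor(im,cv2.COLOR_RGB2HSV)
    near=(np.hypot(P[...,0]-.48,P[...,1]+.265)<.1)&(P[...,2]>.045)
    print('scraper',cv2.minAreaRect((P[near][:,:2]*1000).astype(np.float32)),near.sum(), P[near].mean(0),P[near][:,2].max())
s=env.observe();print(s['position'],s['tool_rot'],s['ft_force'])
E
```

```text
scene plate ((584.7659912109375, -18.490997314453125), (183.0337677001953, 217.94927978515625), 84.14401245117188) 1939
scraper ((474.4921875, -274.0322570800781), (113.72946166992188, 28.908687591552734), 8.36356258392334) 307 [ 0.4793 -0.272   0.0615] 0.06956788894184716
top plate ((567.9276733398438, -19.991050720214844), (174.21682739257812, 245.80625915527344), 84.5067367553711) 1817
scraper ((473.9918212890625, -276.4769287109375), (108.90977478027344, 30.456098556518555), 7.7564592361450195) 258 [ 0.474  -0.2755  0.0622] 0.07680089993356362
[0.1988 0.5128 0.2313] [[-0.9324  0.3614  0.    ]
 [ 0.3614  0.9324  0.    ]
 [-0.      0.     -1.    ]] [-0.4481 -0.0727 -0.5036]
```

```bash
cat >> h.py <<'E'
from scipy.spatial.transform import Rotation as Ro, Slerp
def down(yawy,tilt=0):
    "tool pointing down, tool y at world azimuth yawy (deg); tilt about tool y/x handled by caller"
    a=np.radians(yawy); y=np.array([np.cos(a),np.sin(a),0]); z=np.array([0,0,-1.]); return np.c_[np.cross(y,z),y,z]
def rows(way,start=None):
    "way: (pos,R,width,n) -> print rows with the rounding error carried along"
    s=env.observe(); p,R=start or (np.array(s['position']),np.array(s['tool_rot']))
    for q,T,w,n in way:
        q=np.array(q,float); p0=p.copy(); K=Slerp([0,1],Ro.from_matrix([R,T])); out=[]
        for i in range(1,n+1):
            g=p0+(q-p0)*i/n; t=K(i/n).as_matrix()
            d=np.round(R.T@(g-p),4); r=np.round(Ro.from_matrix(R.T@t).as_rotvec(),3)
            p=p+R@d; R=R@Ro.from_rotvec(r).as_matrix()
            out.append(' '.join('%g'%(v+0) for v in [*d,*r,w]))
        print('; '.join(out)+';')
    return p,R
E
python3 - <<'E'
from h import *
s=env.observe();c=viewer.calibration('wrist');T=np.array(s['tool_rot'])
print('cam in tool',T.T@(ray(c,c['cx'],c['cy'],0)-s['position']),T.T@np.array(c['R']).T,c['fx'])
D=down(84.3)
rows([([.27,.36,.33],T,.085,4),([.38,-.03,.36],D,.085,7)])
E
```

```text
cam in tool [ 0.0666  0.0001 -0.1426] [[ 0.0003 -0.9644 -0.2643]
 [ 1.      0.0003 -0.0002]
 [ 0.0003 -0.2643  0.9644]] 300.55329196198255
-0.0304 -0.0292 -0.0247 0 0 0 0.085; -0.0304 -0.0292 -0.0246 0 0 0 0.085; -0.0304 -0.0291 -0.0247 0 0 0 0.085; -0.0304 -0.0292 -0.0247 0 0 0 0.085;
-0.0348 -0.0463 -0.0043 0 0 -0.039 0.085; -0.033 -0.0476 -0.0043 0 0 -0.038 0.085; -0.0311 -0.0488 -0.0042 0 0 -0.039 0.085; -0.0292 -0.05 -0.0043 0 0 -0.038 0.085; -0.0273 -0.051 -0.0043 0 0 -0.039 0.085; -0.0253 -0.0521 -0.0043 0 0 -0.039 0.085; -0.0232 -0.053 -0.0043 0 0 -0.038 0.085;
```

Request:
move_arm(plan="-0.03 -0.029 -0.025 0 0 0 0.085; -0.03 -0.029 -0.025 0 0 0 0.085; -0.03 -0.029 -0.025 0 0 0 0.085; -0.03 -0.029 -0.025 0 0 0 0.085; -0.035 -0.046 -0.004 0 0 -0.039 0.085; -0.033 -0.048 -0.004 0 0 -0.038 0.085; -0.031 -0.049 -0.004 0 0 -0.039 0.085; -0.029 -0.05 -0.004 0 0 -0.038 0.085; -0.027 -0.051 -0.004 0 0 -0.039 0.085; -0.025 -0.052 -0.004 0 0 -0.039 0.085; -0.023 -0.053 -0.004 0 0 -0.038 0.085; 0 0 0 0 0 0 0.085")

```text
time_s: 2.3
position: [0.3785, -0.0319, 0.3591]
tool_rot: [[-0.994, 0.105, -0.001], [0.105, 0.994, -0.0], [0.001, -0.0, -1.0]]
ft_force: [0.3, 0.8, -0.1]
grip_width: 0.0849
gripper_force: 0.0
```

```bash
python3 - <<'E'
from h import *
c,im,d=shot('wrist','w1.png'); P=cloud(c,d); np.savez('w1.npz',P=P,im=im,R=c['R'],t=c['t'],f=[c['fx'],c['fy'],c['cx'],c['cy']])
s=env.observe();print(s['time_s'],s['position'],s['tool_rot'][0])
for n in ['plate','tip_hinge','grip_bar','pivot','foot','scraper','chip0']:
    for r in pinpoint('wrist',n)[:5]:
        u,v=map(int,np.round(r['pixel']))
        if 0<=u<640 and 0<=v<400: print(n,np.round(r['pixel']),round(r['conf'],2),P[v,u])
r,m=fitplate(P,im);print(r,m.sum())
near=(np.hypot(P[...,0]-.474,P[...,1]+.275)<.1)&(P[...,2]>.045)
if near.sum(): print('scr',cv2.minAreaRect((P[near][:,:2]*1000).astype(np.float32)),near.sum())
E
```

```text
2.35 [ 0.378  -0.0301  0.3591] [-0.9946  0.1034 -0.0005]
plate [340. 273.] 0.96 [ 0.5864 -0.0177  0.0137]
tip_hinge [337. 283.] 0.96 [ 0.5885 -0.0249  0.0428]
scraper [153. 146.] 0.91 [ 0.3273 -0.2684  0.0642]
scraper [187. 225.] 0.81 [ 0.4627 -0.2649  0.0277]
scraper [337. 280.] 0.74 [ 0.5875 -0.0244  0.0349]
scraper [244. 133.] 0.71 [ 0.323  -0.1349  0.0644]
chip0 [309. 222.] 0.66 [ 0.4812 -0.0616  0.0209]
chip0 [364. 225.] 0.62 [0.4966 0.0307 0.0204]
chip0 [347. 220.] 0.54 [0.4868 0.003  0.0143]
chip0 [319. 238.] 0.48 [ 0.513  -0.048   0.0185]
((580.5198364257812, -19.442947387695312), (177.4720001220703, 218.11392211914062), 84.24549865722656) 6956
scr ((472.65850830078125, -276.5043029785156), (108.83488464355469, 29.092622756958008), 8.065183639526367) 1467
```

View pics/w1.png

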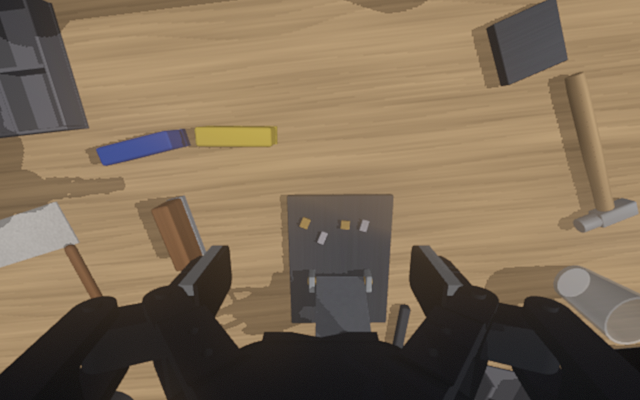

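```bash
python3 - <<'E'
from h import *
z=np.load('w1.npz');f=z['f'];c=dict(R=z['R'],t=z['t'],fx=f[0],fy=f[1],cx=f[2],cy=f[3]);im=z['im'];P=z['P']
g=im.astype(int).sum(-1)
print('col340 rows185-205',g[185:205,340]); print('row205',g[205,280:296],g[205,385:400]);print('row300',g[300,282:300],g[300,376:396])
F=[onz(c,u,v,.014) for u,v in((288.5,195),(392,194.5))];print(F)
ch=(P[...,2]>.012)&(g>270)&(np.abs(P[...,0]-.49)<.05)&(np.abs(P[...,1]+.02)<.09)
n,l,s,ce=cv2.connectedComponentsWithStats(ch.astype(np.uint8))
for k in range(1,n):
    if s[k,4]>20: print(s[k],onz(c,*ce[k],.02))
top=(np.abs(P[...,0]-.474)<.08)&(np.abs(P[...,1]+.275)<.05)&(P[...,2]>.055);print('scraper top z',np.percentile(P[top][:,2],[5,50,95]))
pl=P[200:215,330:340,2];print('plate z',np.median(pl), 'bench z',np.median(P[165:185,330:340,2]))
E
```

```text
col340 rows185-205 [396 397 397 404 407 400 400 398 377 307 256 272 281 280 278 275 275 277
 276 275]
row205 [349 307 313 315 315 316 301 273 266 266 266 267 268 265 266 265] [286 290 287 288 288 287 288 301 365 412 410 411 413 413 415]
row300 [316 313 313 310 310 313 316 318 268 180 173 178 174 177 177 179 176 175] [221 222 222 224 218 223 227 228 226 220 254 382 450 446 443 441 445 441
 444 446]
[array([ 0.4324, -0.0908,  0.014 ]), array([0.4498, 0.0817, 0.014 ])]
[ 287  196  100   34 1375] [0.46   0.0137 0.02  ]
[300 217  11  13  96] [ 0.4823 -0.0691  0.02  ]
[359 219  11  14 107] [0.4969 0.031  0.02  ]
[341 220  10  10  85] [ 0.4927 -0.0013  0.02  ]
[317 231  11  14  98] [ 0.5119 -0.0425  0.02  ]
scraper top z [0.0579 0.0638 0.0654]
plate z 0.01417094420034759 bench z 9.655514017185608e-05
```

```bash
python3 - <<'E'
from h import *
D=down(98.1)
rows([([.473,-.2765,.14],D,.06,6),([.473,-.2765,.02],D,.06,4)])
E
```

```text
-0.0199 -0.0397 0.0366 0 0 -0.04 0.06; -0.0182 -0.0404 0.0366 0 0 -0.04 0.06; -0.0166 -0.0412 0.0366 0 0 -0.04 0.06; -0.015 -0.0418 0.0365 0 0 -0.04 0.06; -0.0133 -0.0423 0.0366 0 0 -0.039 0.06; -0.0116 -0.0428 0.0366 0 0 -0.04 0.06;
0 0 0.03 0 0 0 0.06; 0 0 0.03 0 0 0 0.06; 0 0 0.03 0 0 0 0.06; 0.0001 0 0.03 0 0 0 0.06;
```

Request:
move_arm(plan="-0.02 -0.04 0.037 0 0 -0.04 0.06; -0.018 -0.04 0.037 0 0 -0.04 0.06; -0.017 -0.041 0.037 0 0 -0.04 0.06; -0.015 -0.042 0.036 0 0 -0.04 0.06; -0.013 -0.042 0.036 0 0 -0.039 0.06; -0.012 -0.043 0.036 0 0 -0.04 0.06; 0 0 0 0 0 0 0.06")

```text
time_s: 3.58
position: [0.4729, -0.2783, 0.1371]
tool_rot: [[-0.99, -0.138, -0.004], [-0.138, 0.99, 0.003], [0.003, 0.004, -1.0]]
ft_force: [0.6, 0.8, 0.4]
grip_width: 0.0598
gripper_force: 0.0
```

```bash
python3 - <<'E'
from h import *
c,im,d=shot('wrist','w2.png'); P=cloud(c,d); s=env.observe(); print(s['position'],s['tool_rot'][0],s['grip_width'])
near=(np.hypot(P[...,0]-.474,P[...,1]+.275)<.09)&(P[...,2]>.058)&(P[...,2]<.068)
print(cv2.minAreaRect((P[near][:,:2]*1000).astype(np.float32)),near.sum())
cv2.imwrite('pics/w2c.png',im[100:400,120:520,::-1])
E
```

```text
[ 0.4731 -0.2772  0.139 ] [-0.9904 -0.1382 -0.0021] 0.059953616536746294
((472.8471984863281, -277.3006286621094), (108.75285339355469, 28.07192611694336), 8.018528938293457) 5061
```

View pics/w2c.png

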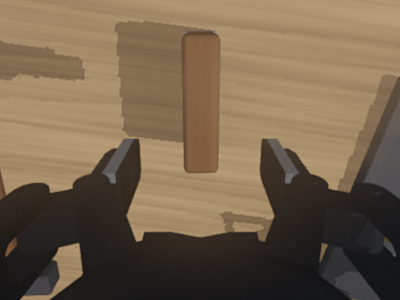

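Request:
move_arm(plan="0 0 0.035 0 0 0 0.06; 0 0 0.035 0 0 0 0.06; 0 0 0.03 0 0 0 0.06; 0 0 0.019 0 0 0 0.06; 0 0 0 0 0 0 0.06; 0 0 0 0 0 0 0.0; 0 0 0 0 0 0 0.0; 0 0 0 0 0 0 0.0; 0 0 0 0 0 0 0.0; 0 0 0 0 0 0 0.0", grip_force=45)

```text
time_s: 4.88
position: [0.4737, -0.2776, 0.0228]
tool_rot: [[-0.99, -0.139, 0.002], [-0.139, 0.99, -0.001], [-0.002, -0.002, -1.0]]
ft_force: [-0.1, 0.5, 9.0]
grip_width: 0.0275
gripper_force: 45.1
```

```bash
cat >> h.py <<'E'
O=np.array([.590,-.020,0]); YAW=-5.75
def pl(x,y,z):
    a=np.radians(YAW); return O+np.array([np.cos(a)*x-np.sin(a)*y,np.sin(a)*x+np.cos(a)*y,z])
def topl(p):
    a=np.radians(YAW); d=np.array(p)-O; return np.array([np.cos(a)*d[0]+np.sin(a)*d[1],-np.sin(a)*d[0]+np.cos(a)*d[1],d[2]])
E
python3 - <<'E'
from h import *
s=env.observe();p=np.array(s['position']);print(p,s['tool_rot'],s['grip_width'],s['gripper_force'])
R=np.array(s['tool_rot']);D=down(90+YAW)
print('block centre offset in tool',R.T@(np.array([.4728,-.2773,0])-p))
# lift, over to start (left of chips), scraper sole at plate
z=p[2]
rows([(p+[0,0,.09],R,0,3),(pl(-.095,.085,z+.09),D,0,8)])
E
```

```text
[ 0.4737 -0.2776  0.0228] [[-0.9903 -0.1388  0.002 ]
 [-0.1388  0.9903 -0.0014]
 [-0.0018 -0.0017 -1.    ]] 0.02747162295137226 45.124722719192505
block centre offset in tool [0.0009 0.0004 0.0228]
-0.0001 -0.0001 -0.03 0 0 0 0; 0 0 -0.03 0 0 0 0; -0.0001 -0.0001 -0.03 0 0 0 0;
-0.0098 0.043 -0.0001 0 0 0.03 0; -0.0086 0.0433 0 0 0.001 0.03 0; -0.0073 0.0435 -0.0001 -0.001 0 0.03 0; -0.0059 0.0437 0 0 0 0.03 0; -0.0046 0.0439 0 0 0 0.03 0; -0.0033 0.044 0 0 0 0.03 0; -0.002 0.0441 0 0 0.001 0.03 0; -0.0007 0.0441 -0.0001 0 0 0.03 0;
```

Request:
move_arm(plan="0 0 -0.03 0 0 0 0; 0 0 -0.03 0 0 0 0; 0 0 -0.03 0 0 0 0; -0.009 0.043 0 0 0 0.03 0; -0.008 0.043 0 0 0 0.03 0; -0.0065 0.043 0 0 0 0.03 0; -0.005 0.044 0 0 0 0.03 0; -0.004 0.044 0 0 0 0.03 0; -0.0025 0.044 0 0 0 0.03 0; -0.0015 0.044 0 0 0 0.03 0; 0 0.044 0 0 0 0.03 0; 0 0 0 0 0 0 0")

```text
time_s: 6.38
position: [0.4974, 0.0759, 0.1117]
tool_rot: [[-0.995, 0.097, 0.0], [0.097, 0.995, 0.0], [-0.0, 0.0, -1.0]]
ft_force: [-0.1, -0.6, -0.5]
grip_width: 0.0276
gripper_force: 45.0
```

```bash
python3 - <<'E'
from h import *
s=env.observe();p=np.array(s['position']);print(p,topl(p),s['tool_rot'],s['ft_force'])
D=down(90+YAW)
rows([(pl(-.100,.083,p[2]),D,0,1),(pl(-.100,.083,.037),D,0,4),(pl(-.100,-.128,.037),D,0,12)])
c,im,d=shot('wrist'); P=cloud(c,d)
z=P[...,2]
m=(np.abs(P[...,2]-.014)<.004)&(im.max(-1)<130)
# plate left/front edges in plate coords
q=np.array([topl(v) for v in P[m]]); q=q[(abs(q[:,1])<.11)&(q[:,0]>-.17)&(q[:,0]<.1)]
f=q[(abs(q[:,1])<.06)]; print('front edge',np.percentile(f[:,0],[.2,1,3])); 
sd=q[(q[:,0]<-.03)&(q[:,0]>-.14)];print('y range',np.percentile(sd[:,1],[.3,1,99,99.7]),len(q))
E
```

```text
[0.4974 0.0759 0.1117] [-0.1017  0.0861  0.1117] [[-0.9953  0.0971  0.0005]
 [ 0.0971  0.9953  0.0002]
 [-0.0004  0.0003 -1.    ]] [-0.1411 -0.5588 -0.5374]
-0.0017 -0.0031 0 0 0 0.003 0;
0 0 0.0187 0 0 0 0; 0 0 0.0187 0 0 0 0; 0 0 0.0186 0 0 0 0; 0 -0.0001 0.0187 0 0 0 0;
0 -0.0176 0 0 0 0 0; 0 -0.0176 0 0 0 0 0; 0 -0.0175 0 0 0 0 0; 0 -0.0176 0 0 0 0 0; 0 -0.0176 0 0 0 0 0; 0 -0.0176 0 0 0 0 0; 0 -0.0176 0 0 0 0 0; 0 -0.0175 0 0 0 0 0; 0 -0.0176 0 0 0 0 0; 0.0001 -0.0176 0 0 0 0 0; 0 -0.0176 0 0 0 0 0; 0 -0.0176 -0.0001 0 0 0 0;
front edge [-0.1479 -0.1473 -0.1457]
y range [-0.0886 -0.0874  0.0529  0.0541] 22168
```

Request:
move_arm(plan="-0.0015 -0.003 0.02 0 0 0.003 0; 0 0 0.02 0 0 0 0; 0 0 0.02 0 0 0 0; 0 0 0.01 0 0 0 0; 0 0 0.004 0 0 0 0; 0 0 0 0 0 0 0")

```text
time_s: 7.18
position: [0.4991, 0.0701, 0.0376]
tool_rot: [[-0.995, 0.104, 0.0], [0.104, 0.995, -0.0], [-0.0, -0.0, -1.0]]
ft_force: [0.4, 0.0, -1.1]
grip_width: 0.0276
gripper_force: 45.0
```

Request:
move_arm(plan="0 0 0.001 0 0 0 0; 0 -0.012 0 0 0 0 0; 0 -0.015 0 0 0 0 0; 0 -0.015 0 0 0 0 0; 0 -0.015 0 0 0 0 0; 0 -0.015 0 0 0 0 0; 0 -0.015 0 0 0 0 0; 0 -0.015 0 0 0 0 0; 0 -0.015 0 0 0 0 0; 0 -0.015 0 0 0 0 0; 0 -0.015 0 0 0 0 0; 0 0 0 0 0 0 0")

```text
time_s: 8.68
position: [0.4836, -0.0781, 0.0368]
tool_rot: [[-0.994, 0.105, 0.001], [0.105, 0.994, -0.002], [-0.001, -0.002, -1.0]]
ft_force: [-1.1, -3.0, 5.2]
grip_width: 0.0273
gripper_force: 45.8
```

```bash
python3 - <<'E'
from h import *
s=env.observe();p=np.array(s['position']);print(p,topl(p),s['tool_rot'][0],s['ft_force'])
c,im,d=shot('wrist','w3.png')
cv2.imwrite('pics/w3c.png',im[60:360,120:520,::-1])
E
```

```text
[ 0.4836 -0.0781  0.0368] [-0.1    -0.0684  0.0368] [-0.9945  0.105   0.0008] [-1.1138 -2.9958  5.1992]
```

View pics/w3c.png

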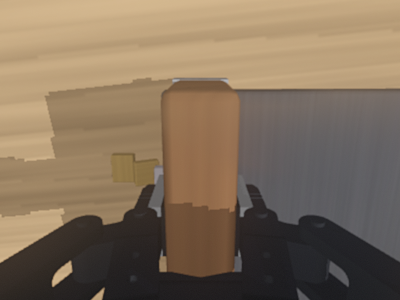

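Request:
move_arm(plan="0 -0.012 0 0 0 0 0; 0 -0.012 0 0 0 0 0; 0 -0.012 0 0 0 0 0; 0 -0.012 0 0 0 0 0; 0 -0.012 0 0 0 0 0; 0 0 0 0 0 0 0; 0 0 -0.03 0 0 0 0; 0 0 -0.035 0 0 0 0; 0 0 0 0 0 0 0")

```text
time_s: 9.85
position: [0.4783, -0.1357, 0.1032]
tool_rot: [[-0.995, 0.103, 0.004], [0.103, 0.995, -0.002], [-0.004, -0.002, -1.0]]
ft_force: [0.0, -0.5, -2.0]
grip_width: 0.0276
gripper_force: 45.1
```

```bash
python3 - <<'E'
from h import *
s=env.observe();p=np.array(s['position']);print(p,topl(p),s['tool_rot'][0],s['ft_force'])
c,im,d=shot('wrist','w4.png')
cv2.imwrite('pics/w4c.png',im[60:400,60:580,::-1])
c,im,d=shot('scene','s4.png');c,im,d=shot('top','t4.png')
R=np.array(s['tool_rot']);D=down(98)
rows([([.473,-.2773,p[2]],D,0,4),([.473,-.2773,.0225],D,0,5)])
E
```

```text
[ 0.4783 -0.1357  0.1032] [-0.0995 -0.1263  0.1032] [-0.9947  0.1032  0.0038] [ 0.0024 -0.5186 -1.9616]
-0.0027 -0.0355 -0.0007 0 0 -0.061 0; -0.0005 -0.0355 -0.0007 0 -0.001 -0.061 0; 0.0016 -0.0356 -0.0008 0.001 0 -0.06 0; 0.0038 -0.0353 -0.0007 0 -0.001 -0.061 0;
0 0 0.0161 0 0 0 0; 0 0 0.0162 0 0 0 0; 0 0 0.0161 0 0 0 0; 0 0 0.0162 0 0 0 0; 0 0 0.0161 0 0 0 0;
```

View pics/w4c.png

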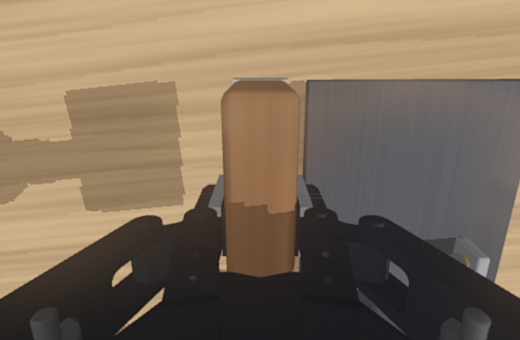

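Request:
move_arm(plan="-0.003 -0.035 0 0 0 -0.06 0; 0 -0.036 0 0 0 -0.06 0; 0.002 -0.036 0 0 0 -0.06 0; 0.004 -0.035 0 0 0 -0.06 0; 0 0 0.025 0 0 0 0; 0 0 0.025 0 0 0 0; 0 0 0.02 0 0 0 0; 0 0 0.008 0 0 0 0; 0 0 0 0 0 0 0; 0 0 0 0 0 0 0")

```text
time_s: 11.25
position: [0.4725, -0.2777, 0.0231]
tool_rot: [[-0.991, -0.136, -0.0], [-0.136, 0.991, 0.0], [0.0, 0.0, -1.0]]
ft_force: [-0.2, 0.8, -2.4]
grip_width: 0.0276
gripper_force: 45.2
```

Request:
move_arm(plan="0 0 0.001 0 0 0 0; 0 0 0 0 0 0 0.06; 0 0 0 0 0 0 0.06; 0 0 0 0 0 0 0.06; 0 0 -0.02 0 0 0 0.06; 0 0 -0.04 0 0 0 0.06; 0 0 -0.06 0 0 0 0.06; 0 0 -0.06 0 0 0 0.03; 0 0 -0.06 0 0 0 0.0; 0 0.04 -0.04 0 0 0.06 0.0; 0 0.04 0 0 0 0.06 0; 0 0 0 0 0 0 0")

```text
time_s: 12.75
position: [0.4638, -0.1963, 0.3031]
tool_rot: [[-1.0, -0.018, 0.001], [-0.018, 1.0, -0.001], [-0.001, -0.001, -1.0]]
ft_force: [1.6, -0.1, -0.6]
grip_width: 0.0
gripper_force: 0.0
```

```bash
python3 - <<'E'
from h import *
s=env.observe();p=np.array(s['position']);print(s['time_s'],p,topl(p),s['tool_rot'],s['ft_force'],s['grip_width'])
c,im,d=shot('wrist','w5.png'); P=cloud(c,d)
a=im[40:400,100:600,::-1]
c2,i2,d2=shot('scene','s5.png');c3,i3,d3=shot('top','t5.png')
b=cv2.resize(i2[150:280,220:400,::-1],None,fx=2,fy=2); t=cv2.resize(i3[150:290,270:410,::-1],None,fx=2,fy=2)
out=np.zeros((600,800,3),np.uint8); out[:288,:400]=cv2.resize(a,(400,288)); out[288:548,:360]=b; out[288:568,400:680]=t
cv2.imwrite('pics/m5.png',out)
for cam,cc,Q in(('wrist',c,P),):
  for n in ['foot','pivot','grip_bar','chip0']:
    for r in pinpoint(cam,n)[:4]:
        u,v=map(int,np.round(r['pixel']))
        if 0<=u<640 and 0<=v<400: print(cam,n,[u,v],round(r['conf'],2),Q[v,u],topl(Q[v,u]))
E
```

```text
12.75 [ 0.4638 -0.1963  0.3031] [-0.1079 -0.1881  0.3031] [[-0.9998 -0.0185  0.0011]
 [-0.0185  0.9998 -0.0005]
 [-0.0011 -0.0005 -1.    ]] [ 1.6317 -0.1442 -0.5854] 1.80058565633687e-05
wrist foot [635, 339] 0.58 [0.582  0.085  0.2216] [-0.0185  0.1037  0.2216]
wrist grip_bar [367, 190] 0.18 [ 0.5027 -0.125   0.0055] [-0.0764 -0.1132  0.0055]
wrist chip0 [372, 171] 0.68 [ 0.4747 -0.1183 -0.0003] [-0.1049 -0.1094 -0.0003]
wrist chip0 [359, 175] 0.66 [ 0.4791 -0.1389  0.0101] [-0.0984 -0.1294  0.0101]
wrist chip0 [369, 191] 0.55 [ 0.5043 -0.1218  0.0051] [-0.0751 -0.1099  0.0051]
wrist chip0 [369, 173] 0.46 [ 0.4764 -0.1239  0.0074] [-0.1026 -0.1148  0.0074]
```

View pics/m5.png

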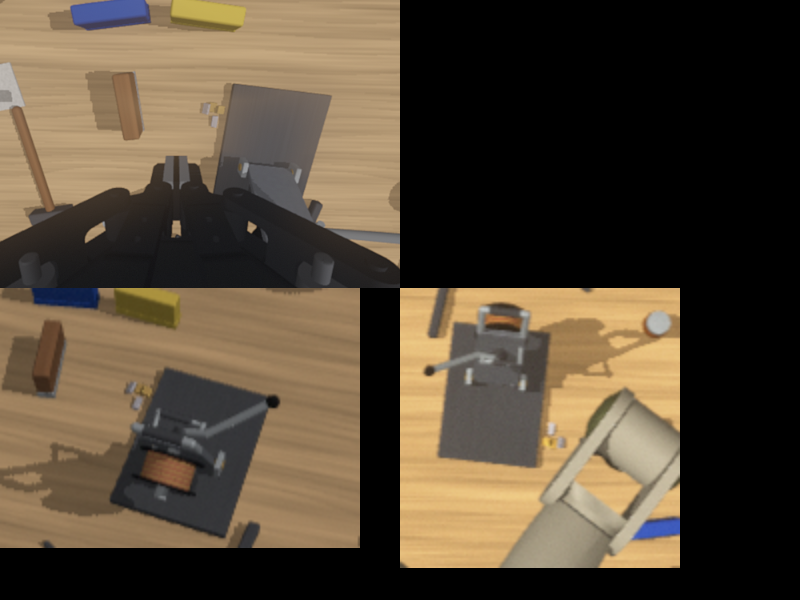

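```bash
python3 - <<'E'
from h import *
D=down(90+YAW)
k=rows([(pl(-.05,.0,.30),D,0,4),(pl(.002,.09,.245),D,0,3)])
print()
k=rows([(pl(.002,.09,.21),D,0,2),(pl(-.007,.09,.165),D,0,3),(pl(-.029,.092,.131),D,0,3),(pl(-.050,.095,.108),D,0,2)],k)
E
```

```text
-0.0198 0.0457 0.0005 0 0 0.029 0; -0.0184 0.0463 0.0005 0 0 0.029 0; -0.0171 0.0467 0.0004 0 -0.001 0.029 0; -0.0157 0.0473 0.0005 0 0 0.029 0;
-0.0173 0.03 0.0184 0 0 0 0; -0.0173 0.03 0.0183 0 0 0 0; -0.0173 0.03 0.0184 0 0 0 0;

0 0 0.0175 0 0 0 0; 0 0 0.0175 0 0 0 0;
0.003 0 0.015 0 0 0 0; 0.003 0 0.015 0 0 0 0; 0.003 0 0.015 0 0 0 0;
0.0073 0.0006 0.0113 0 0 0 0; 0.0074 0.0007 0.0113 0 0 0 0; 0.0073 0.0006 0.0114 0 0 0 0;
0.0105 0.0015 0.0115 0 0 0 0; 0.0105 0.0015 0.0115 0 0 0 0;
```

Request:
move_arm(plan="-0.02 0.046 0 0 0 0.029 0; -0.018 0.046 0 0 0 0.029 0; -0.017 0.047 0 0 0 0.029 0; -0.016 0.047 0 0 0 0.029 0; -0.017 0.03 0.019 0 0 0 0; -0.017 0.03 0.019 0 0 0 0; -0.017 0.03 0.019 0 0 0 0; 0 0 0 0 0 0 0")

```text
time_s: 14.1
position: [0.6001, 0.0714, 0.243]
tool_rot: [[-0.995, 0.098, -0.004], [0.098, 0.995, 0.0], [0.004, 0.0, -1.0]]
ft_force: [-0.2, 0.4, 0.0]
grip_width: 0.0
gripper_force: 0.0
```

```bash
python3 - <<'E'
from h import *
s=env.observe();p=np.array(s['position']);print(s['time_s'],p,topl(p),s['tool_rot'][0],s['ft_force'])
c,im,d=shot('wrist','w6.png');P=cloud(c,d)
r=pinpoint('wrist','foot')[:2];print(r)
for q in r:
    u,v=map(int,q['pixel']);print(topl(P[v,u]))
cv2.imwrite('pics/w6c.png',im[100:400,120:520,::-1])
E
```

```text
14.1 [0.6001 0.0714 0.243 ] [0.0009 0.0919 0.243 ] [-0.9952  0.0977 -0.0039] [-0.1633  0.3941  0.0241]
[{'pixel': [352.3, 209.7], 'conf': 0.84}]
[-0.0164  0.1096  0.2262]
```

View pics/w6c.png

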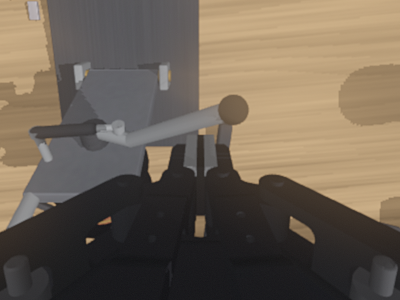

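Request:
move_arm(plan="0 0 0.017 0 0 0 0; 0 0 0.017 0 0 0 0; 0.003 0 0.015 0 0 0 0; 0.003 0 0.015 0 0 0 0; 0.003 0 0.015 0 0 0 0; 0.007 0.001 0.011 0 0 0 0; 0.007 0 0.011 0 0 0 0; 0.007 0.001 0.011 0 0 0 0; 0 0 0 0 0 0 0")

```text
time_s: 15.32
position: [0.5692, 0.0754, 0.1326]
tool_rot: [[-0.995, 0.1, -0.002], [0.1, 0.995, 0.0], [0.002, 0.0, -1.0]]
ft_force: [0.8, 0.2, -0.2]
grip_width: 0.0
gripper_force: 0.0
```

```bash
python3 - <<'E'
from h import *
s=env.observe();p=np.array(s['position']);print(s['time_s'],p,topl(p),s['ft_force'])
for cam in('wrist','top','scene'):
    c,im,d=shot(cam,cam+'7.png');P=cloud(c,d)
    for q in pinpoint(cam,'foot')[:2]:
        u,v=map(int,q['pixel'])
        if 0<=u<640 and 0<=v<400: print(cam,q['conf'],u,v,topl(P[v,u]))
E
```

```text
15.325 [0.5692 0.0754 0.1326] [-0.0302  0.0929  0.1326] [ 0.7836  0.1707 -0.2254]
wrist 0.87 350 192 [-0.0596  0.1082  0.1256]
scene 0.56 347 213 [-0.0159  0.0921  0.1673]
```

Request:
move_arm(plan="0.007 0.001 0.009 0 0 0 0; 0.007 0.001 0.009 0 0 0 0; 0.006 0.001 0.009 0 0 0 0; 0 0 0 0 0 0 0; 0 0 0 0 0 0 0; 0 0 0 0 0 0 0")

```text
time_s: 16.38
position: [0.5509, 0.0801, 0.1066]
tool_rot: [[-0.995, 0.1, 0.001], [0.1, 0.995, -0.0], [-0.001, -0.0, -1.0]]
ft_force: [-0.9, 0.2, 0.8]
grip_width: 0.0001
gripper_force: 0.0
```

```bash
python3 - <<'E'
from h import *
s=env.observe();p=np.array(s['position']);print(s['time_s'],p,topl(p),s['ft_force'])
for cam in('wrist','scene'):
    c,im,d=shot(cam,cam+'8.png');P=cloud(c,d)
    for q in pinpoint(cam,'foot')[:2]:
        u,v=map(int,q['pixel'])
        if 0<=u<640 and 0<=v<400: print(cam,q['conf'],u,v,topl(P[v,u]))
a=cv2.imread('pics/wrist8.png')[60:400,60:460];b=cv2.resize(cv2.imread('pics/scene8.png')[140:290,250:420],None,fx=2,fy=2)
out=np.zeros((340,740,3),np.uint8);out[:,:400]=a;out[:300,400:]=b;cv2.imwrite('pics/m8.png',out)
E
```

```text
16.375 [0.5509 0.0801 0.1066] [-0.0489  0.0957  0.1066] [-0.9445  0.2382  0.8387]
wrist 0.6 143 170 [-0.0838 -0.0131  0.0662]
scene 0.68 317 202 [-0.0829 -0.0155  0.0669]
```

View pics/m8.png

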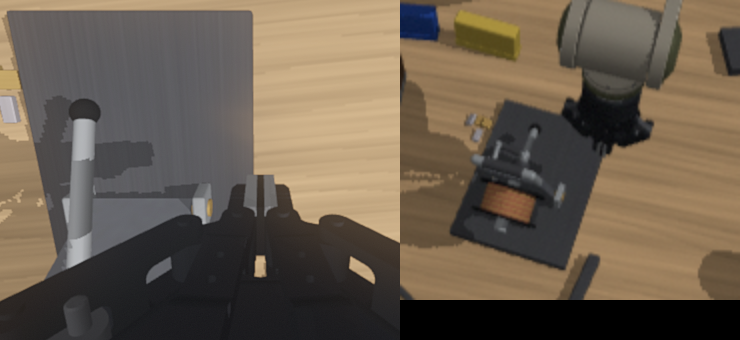

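```bash
python3 - <<'E'
from h import *
s=env.observe();print(s['q'])
D=down(90+YAW);E=down(YAW);M=down(45+YAW)
k=rows([(pl(-.05,.095,.22),D,.03,2),(pl(-.03,.07,.34),M,.06,5),(pl(.0915,0,.33),E,.06,5)])
E
```

```text
[ -3.9052  29.3483  84.1512  -0.0008  66.4831 -88.1859]
0.0004 -0.0004 -0.0568 0 0 0 0.03; 0.0004 -0.0003 -0.0568 0 0 0.001 0.03;
-0.004 -0.005 -0.024 0 0 0.157 0.06; -0.0047 -0.0043 -0.024 0 0 0.157 0.06; -0.0054 -0.0035 -0.024 0 0 0.157 0.06; -0.0058 -0.0027 -0.024 0 0 0.157 0.06; -0.0062 -0.0017 -0.024 0 0 0.157 0.06;
-0.0271 0.0073 0.002 0 0 0.157 0.06; -0.0256 0.0114 0.002 0 0 0.157 0.06; -0.0235 0.0153 0.002 0 0 0.157 0.06; -0.0208 0.0188 0.0021 0 0 0.157 0.06; -0.0177 0.0218 0.002 0 0 0.157 0.06;
```

Request:
move_arm(plan="0 0 -0.057 0 0 0 0.03; 0 0 -0.057 0 0 0 0.03; -0.004 -0.005 -0.024 0 0 0.157 0.06; -0.005 -0.004 -0.024 0 0 0.157 0.06; -0.005 -0.0035 -0.024 0 0 0.157 0.06; -0.006 -0.003 -0.024 0 0 0.157 0.06; -0.006 -0.002 -0.024 0 0 0.157 0.06; -0.027 0.007 0.002 0 0 0.157 0.06; -0.026 0.011 0.002 0 0 0.157 0.06; -0.0235 0.015 0.002 0 0 0.157 0.06; -0.021 0.019 0.002 0 0 0.157 0.06; -0.018 0.022 0.002 0 0 0.157 0.06")

```text
time_s: 18.08
position: [0.682, -0.0303, 0.3302]
tool_rot: [[0.104, 0.995, -0.0], [0.995, -0.104, 0.0], [0.0, -0.0, -1.0]]
ft_force: [-0.3, -0.1, -0.5]
grip_width: 0.0597
gripper_force: 0.0
```

Request:
move_arm(plan="0 0 0 0 0 0 0.06; 0 0 0 0 0 0 0.06")

```text
time_s: 18.32
position: [0.6809, -0.0292, 0.3305]
tool_rot: [[0.096, 0.995, -0.0], [0.995, -0.096, 0.0], [0.0, -0.0, -1.0]]
ft_force: [0.1, -0.9, 0.1]
grip_width: 0.06
gripper_force: 0.0
```

```bash
python3 - <<'E'
from h import *
s=env.observe();p=np.array(s['position']);print(s['time_s'],p,topl(p),s['tool_rot'],s['ft_force'],s['q'])
c,im,d=shot('wrist','w9.png');P=cloud(c,d)
for q in pinpoint('wrist','grip_bar')[:2]:
    u,v=map(int,q['pixel'])
    if 0<=u<640 and 0<=v<400: print(q['conf'],u,v,topl(P[v,u]))
q=(P-O)@np.array([[np.cos(np.radians(YAW)),-np.sin(np.radians(YAW)),0],[np.sin(np.radians(YAW)),np.cos(np.radians(YAW)),0],[0,0,1]])
m=(q[...,2]>.235)&(q[...,2]<.27)&(abs(q[...,1])<.022)&(abs(q[...,0]-.09)<.03);print('bar pts',m.sum(),q[m].min(0),q[m].mean(0),q[m].max(0))
t=m&(q[...,2]>np.percentile(q[m][:,2],75) if m.any() else m);print(q[t].mean(0))
cv2.imwrite('pics/w9c.png',im[100:400,120:520,::-1])
E
```

```text
18.325 [ 0.6809 -0.0292  0.3305] [ 0.0914 -0.0001  0.3305] [[ 0.0964  0.9953 -0.    ]
 [ 0.9953 -0.0964  0.0002]
 [ 0.0002 -0.     -1.    ]] [ 0.0764 -0.9455  0.0731] [-12.3895  34.7502  36.286    0.0089 108.9672  -6.8538]
0.95 321 204 [0.0924 0.0028 0.254 ]
bar pts 1056 [ 0.0861 -0.022   0.2457] [0.0933 0.0005 0.2524] [0.101  0.022  0.2556]
[0.0934 0.0004 0.2542]
```

View pics/w9c.png

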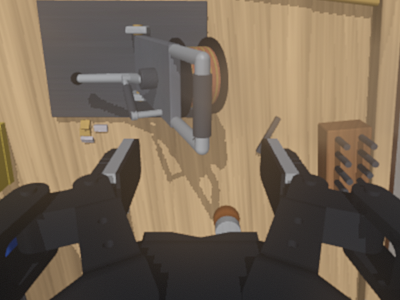

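Request:
move_arm(plan="0 0.002 0.03 0 0 0 0.06; 0 0 0.03 0 0 0 0.06; 0 0 0.025 0 0 0 0.06; 0 0 0.017 0 0 0 0.06; 0 0 0 0 0 0 0.06; 0 0 0 0 0 0 0; 0 0 0 0 0 0 0; 0 0 0 0 0 0 0; 0 0 0 0 0 0 0; 0 0 0 0 0 0 0", grip_force=50)

```text
time_s: 19.68
position: [0.6824, -0.0297, 0.2294]
tool_rot: [[0.099, 0.995, -0.002], [0.995, -0.099, -0.0], [-0.0, -0.002, -1.0]]
ft_force: [-6.0, 0.8, 5.2]
grip_width: 0.0135
gripper_force: 49.0
```

```bash
cat >> h.py <<'E'
def arc(p,R,t0,t1,n):
    "rows turning the held frame about the hinge from t0 to t1"
    a=np.radians(YAW); ax=np.array([-np.sin(a),np.cos(a),0]); H=O+[0,0,.03]; w=[]
    for i in range(1,n+1):
        Q=Ro.from_rotvec(ax*(t1-t0)*i/n).as_matrix(); w.append((H+Q@(p-H),Q@R,0,1))
    return rows(w,(p,R))
E
python3 - <<'E'
from h import *
s=env.observe();p=np.array(s['position']);print(topl(p))
arc(p,np.array(s['tool_rot']),.40,.04,11)
E
```

```text
[ 0.0929 -0.0004  0.2294]
0 -0.0066 -0.0029 -0.033 0 0 0;
0 -0.0066 -0.0029 -0.032 0 0 0;
0 -0.0065 -0.003 -0.033 0 0 0;
0 -0.0066 -0.0029 -0.033 0 0 0;
0 -0.0066 -0.0029 -0.033 0 0 0;
0.0001 -0.0066 -0.0029 -0.032 0 0 0;
0 -0.0066 -0.003 -0.033 0 0 0;
0 -0.0065 -0.0029 -0.033 0 0 0;
0 -0.0066 -0.0029 -0.033 0 0 0;
0 -0.0066 -0.0029 -0.032 0 0 0;
0 -0.0066 -0.0029 -0.033 -0.001 0 0;
```

Request:
move_arm(plan="0 -0.0066 -0.003 -0.033 0 0 0; 0 -0.0066 -0.003 -0.033 0 0 0; 0 -0.0066 -0.003 -0.033 0 0 0; 0 -0.0066 -0.003 -0.033 0 0 0; 0 -0.0066 -0.003 -0.033 0 0 0; 0 -0.0066 -0.003 -0.033 0 0 0; 0 0 0 0 0 0 0")

```text
time_s: 20.55
position: [0.6422, -0.0257, 0.2434]
tool_rot: [[0.099, 0.976, 0.196], [0.995, -0.097, -0.019], [0.0, 0.197, -0.98]]
ft_force: [1.7, 0.7, -1.5]
grip_width: 0.0134
gripper_force: 50.4
```

Request:
move_arm(plan="0 -0.0066 -0.003 -0.033 0 0 0; 0 -0.0066 -0.003 -0.033 0 0 0; 0 -0.0066 -0.003 -0.033 0 0 0; 0 -0.0066 -0.003 -0.033 0 0 0; 0 -0.0066 -0.003 -0.033 0 0 0; 0 0 0 0 0 0 0; 0 0 0 0 0 0 0")

```text
time_s: 21.42
position: [0.6076, -0.0222, 0.2489]
tool_rot: [[0.099, 0.931, 0.353], [0.995, -0.092, -0.035], [0.0, 0.354, -0.935]]
ft_force: [-0.2, 2.2, -1.5]
grip_width: 0.0136
gripper_force: 50.5
```

```bash
cat > m.py <<'E'
from h import *
s=env.observe();p=np.array(s['position']);R=np.array(s['tool_rot']);z=R[:,2]
g=topl(p-.0175*z);print(s['time_s'],'grasp pt',g,'theta',np.arctan2(g[0],g[2]-.03),'tilt',np.arcsin(np.hypot(z[0],z[1])),s['ft_force'],s['wrist_torque'],s['grip_width'])
for cam in('wrist','top'):
    c,im,d=shot(cam,cam+'10.png');P=cloud(c,d)
    for n in('foot','grip_bar'):
        for q in pinpoint(cam,n)[:2]:
            u,v=map(int,q['pixel'])
            if 0<=u<640 and 0<=v<400: print(cam,n,q['conf'],u,v,topl(P[v,u]))
E
python3 m.py
```

```text
21.425 grasp pt [ 0.0115 -0.0005  0.2652] theta 0.04879234685859911 tilt 0.362258352798359 [-0.2407  2.1976 -1.4855] [0.3825 0.3069 0.1619] 0.013569349966600208
wrist foot 0.85 156 196 [-0.0854 -0.014   0.0363]
wrist grip_bar 0.79 322 265 [0.0103 0.0041 0.2715]
top grip_bar 0.68 320 184 [ 0.0022 -0.0012  0.3991]
```

Request:
move_arm(plan="0 -0.0033 -0.0015 -0.0165 0 0 0; 0 -0.0033 -0.0015 -0.0165 0 0 0; 0 0 0 0 0 0 0; 0 0 0 0 0 0 0")

```text
time_s: 22.22
position: [0.5998, -0.0215, 0.2493]
tool_rot: [[0.099, 0.918, 0.384], [0.995, -0.091, -0.038], [0.0, 0.386, -0.923]]
ft_force: [0.4, 4.6, -0.3]
grip_width: 0.0133
gripper_force: 50.6
```

```bash
python3 m.py
```

```text
22.225 grasp pt [ 0.0031 -0.0005  0.2654] theta 0.013174641545128206 tilt 0.3958478804286337 [ 0.4357  4.5643 -0.2787] [0.6222 0.1509 0.2953] 0.013251805195866042
wrist foot 0.71 160 196 [-0.082  -0.0136  0.0366]
top grip_bar 0.71 201 176 [0.0268 0.4314 0.0078]
top grip_bar 0.59 318 185 [0.003  0.0039 0.3608]
```

Request:
move_arm(plan="0 -0.0016 -0.0007 -0.008 0 0 0; 0 -0.0016 -0.0007 -0.008 0 0 0; 0 0 0 0 0 0 0; 0 0 0 0 0 0 0")

```text
time_s: 23.02
position: [0.5965, -0.0212, 0.2494]
tool_rot: [[0.099, 0.912, 0.399], [0.995, -0.091, -0.039], [0.0, 0.401, -0.916]]
ft_force: [0.5, 5.6, 1.1]
grip_width: 0.0136
gripper_force: 50.6
```

```bash
python3 m.py
```

```text
23.025 grasp pt [-0.0004 -0.0005  0.2654] theta -0.001820331164138732 tilt 0.412097412620249 [0.4659 5.6044 1.0915] [0.722  0.1361 0.3448] 0.013607754153950371
wrist foot 0.63 158 197 [-0.0839 -0.0147  0.0346]
wrist grip_bar 0.89 320 267 [-0.0027  0.003   0.2712]
top foot 0.54 385 230 [-0.0947 -0.254   0.0568]
top grip_bar 0.64 295 140 [0.1976 0.1045 0.0225]
top grip_bar 0.57 316 189 [-0.0119  0.0086  0.3823]
```

Request:
move_arm(plan="0 -0.0016 -0.0007 -0.007 0 0 0; 0 -0.0016 -0.0007 -0.007 0 0 0; 0 0 0 0 0 0 0; 0 0 0 0 0 0 0")

```text
time_s: 23.82
position: [0.594, -0.0209, 0.2495]
tool_rot: [[0.099, 0.905, 0.413], [0.995, -0.09, -0.041], [0.0, 0.415, -0.91]]
ft_force: [8.6, 5.2, -2.9]
grip_width: 0.0131
gripper_force: 50.1
```

```bash
python3 m.py
```

```text
23.825 grasp pt [-0.0032 -0.0005  0.2654] theta -0.01371195431956638 tilt 0.4280488770792838 [ 8.6178  5.2321 -2.9237] [ 0.7461 -0.5771  0.3463] 0.013116410860291125
wrist foot 0.56 157 196 [-0.0838 -0.0138  0.0317]
top foot 0.42 384 231 [-0.0974 -0.2553  0.0255]
top foot 0.19 395 170 [ 0.1264 -0.27    0.0438]
top grip_bar 0.69 320 191 [-0.0163 -0.0038  0.3817]
```

Request:
move_arm(plan="0 0 0 0 0 0 0; 0 0 0 0 0 0 0; 0 0 0 0 0 0 0; 0 0 0 0 0 0 0")

```text
time_s: 24.62
position: [0.594, -0.0209, 0.2495]
tool_rot: [[0.099, 0.905, 0.413], [0.995, -0.09, -0.041], [0.0, 0.415, -0.91]]
ft_force: [7.8, 5.6, -3.1]
grip_width: 0.0135
gripper_force: 50.1
```

```bash
python3 - <<'E'
from h import *
c,im,d=shot('wrist');P=cloud(c,d)
for n in('chip0','scraper','foot'):
    for q in recognise('wrist',n)[:5]:
        u,v=map(int,q['extent'][:2]);print(n,round(q['conf'],2),u,v,topl(P[v,u]))
E
```

```text
chip0 0.68 157 279 [-0.0987 -0.1209  0.0062]
chip0 0.65 156 264 [-0.0971 -0.101   0.0072]
chip0 0.57 161 287 [-0.0952 -0.1293  0.0119]
chip0 0.47 178 267 [-0.0747 -0.1105  0.0058]
scraper 0.63 17 346 [-0.2351 -0.1668  0.0065]
foot 0.59 255 238 [-0.0062 -0.0337  0.1386]
foot 0.58 202 202 [-0.0432 -0.0097  0.0912]
foot 0.33 371 80 [0.1853 0.1139 0.0167]
```

All four offcuts are on the bench, the foot is seated on the plate and the holding force is steady, so I'm handing the job in.

```bash
python3 -c "
from rig import env
print(env.close_job())"
```

```text
the job is handed in; nothing more can be done
None
```

The job is handed in at about 25 s: the four offcuts are off the plate, the scraper is back on the bench, the kickstand is down, and the gripper is still holding the stand upright by its top bar with the foot on the plate. I made the last check from camera measurements, not a viewed picture.

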